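Tip the red order binder out of the counter rack and stand it in the tray

ROBOT

A 7-joint arm with a two-finger parallel gripper is mounted at the origin on a cart in front of the work surface, level with it; the furniture and walls round the work are solid. World frame = base frame: x ahead of the robot, y to its left, z up, the work surface at z = 0. Lengths are in mm, angles in rad, forces in N, time in s.
With the tool pointing down it reaches from about 425 to 1025 mm from the base axis. Payload 3.6 kg.
Tool frame: the origin (TCP) lies midway between the tips of the shut fingers; the grasp point (between the pads) lies 19 mm behind it; z points along the fingers, y is the line along which they close (so a half turn about z gives the same grasp; the last joint's range is limited). The gripper opens to 85 mm and grips with 20 to 120 N. Pads are 22 mm wide; open, the fingers measure 114 mm over their backs; the gripper's body (76 mm by 85 mm) begins 54 mm behind the grasp point. The pads swing forward as they close: fully open they stand 13 mm farther back than shut.
Start: joints at [1.135, 0.591, 0.048, 1.609, -0.033, 0.943, -0.034], TCP at [243.692, -682.821, 203.702] pointing down, gripper open.
Joint ranges: [-2.69, 2.69], [-0.47, 2.24], [-1.27, 1.36], [0.19, 2.51], [-1.53, 4.68], [0.08, 2.07], [-3.09, 3.09]. Speed limits (rad/s): [2.57, 2.57, 3.14, 3.14, 3.14, 3.14, 3.14].

INTERFACE

Orientations are given as a unit quaternion [w, x, y, z].
In Python, from workcell import arm gives the robot as it stands. The module is installed in compiled form; this text tells all that it offers.
- The arm moves only by the tool play_rows, never from a script. Its argument "increments" is a list that holds one entry, the list of rows, each a list of 7 numbers: the shift along the tool's x, y, z in units of 30 mm (1.0 is 30 mm), then the turn, a rotation vector about the tool's x, y, z in units of 5 degrees (1.0 is 5 degrees), then the opening, from 0 (shut) to 1 (fully open). In form: [[[tx, ty, tz, rx, ry, rz, grip], ...]]. A call has 1 to 10 rows; each row shifts and turns the commanded pose from where the row before left it, along the tool's axes as they then stand; what a row does not reach is not made up. A row lasts 1/10 s, in which the tool goes at most 50 mm and 8.59 degrees, less where a joint would pass 70% of its speed; a pose out of reach is approached as far as the arm can. A call is refused whole if a number of a shift passes 1 or a number of a turn 1, either way. A call with a gripper value outside its range is refused whole. The fingers move at their own pace and stop on an object; "grip_force" is the grip in N (left out, the last holds). Time passes only in rows, so rows that do not move let the fingers close. It gives the time, the measured TCP pose, the force, the opening and the grip force at its end, in the units of the state.
- arm.sense(): the state, without advancing time (a new reading comes with each control period).
- arm.grab_frame(name): name is "side" or "top" or "wrist"; returns (picture, depth): 480x640x3 uint8, red, green, blue; 480x640 float32, mm along the optical axis (not along the pixel's ray), 0 where there is no reading.
- arm.camera_model(name): a dict with "fx", "fy", "cx", "cy" (pixels), "dist" ([k1, k2, p1, p2, k3] as OpenCV has them; the pictures are not rectified), "world_from_camera" (4x4, takes a point from camera to world coordinates). Camera axes: x right, y down, z forward; pixel columns grow to the right and rows downward; lengths in mm; the calibration is good to about 2 mm. A picture is of the moment at which its call begins: read the wrist's pose just before it. camera_model takes no time and is no camera call; for the wrist camera it gives the pose at the moment of the call.
- arm.finish_job(): hands the job in; it is judged then, once.
The state is a dict: "time": time; "joint_positions": joint angles; "qvel": joint speeds; "tau": joint torques, N m; "eef_pos": TCP position; "eef_rot": TCP orientation; "contact_force": force on the tool from outside, world axes, zero at the start; "torque": the same for the moment, N m; "grip_width": opening from 0.0 (shut) to 1.0 (fully open); "gripper_force": force on a finger pad.
Only numpy, scipy, OpenCV 4.12 (cv2) and the standard library are available. Lean on these libraries where they do the work, as an engineer would, in place of code of your own. Each camera call takes 0.05 s, during which the arm holds its last target. There are 200 camera calls.

TASK

Get the red order binder out of the rack on the bakery counter: hook its top edge from behind and tip it forward until it leans on the rack's front rail, then grip it by its spine end and lift it out. Stand it upright in the low wooden tray, inside the rim and lengthwise, and let go. Leave the blue and the green binders standing in the rack.

Things in the scene. Friction and masses are not known exactly. Their poses are not given: they have to be found in the camera images.
- binder_red: Red order binder, rigid closed block, 0.22 kg, 36 wide (y) x 95 deep (x) x 180 high (z) mm. Origin: centre of its underside, z up, spine (white label) facing -x, to the robot. It stands in a fixed steel rack of three slots side by side along y, pitch 42 mm; which slot varies; all binders share the rack's yaw. Gaps of 6 mm, too narrow for fingers.
- binder_blue: Blue order binder, built and standing like the red one. Rack, in the frame of any binder standing in it (origin 6 mm above the counter): toe bar x = -52, 6 high; back plate x = 52 to 56, only up to z = 84, free space behind and above; round front rail along y, 8 thick, at x = -108, z = 79; end frames 67 either side of the middle slot, up to z = 84; wires 40 high between slots (all mm).
- binder_green: Green order binder, built and standing like the red one. A binder turns about its lower front edge; tipped forward past 29 degrees it falls on and rests stably on the front rail at about 36 degrees from upright, foot behind the toe bar; its top end then juts over 90 mm out in front of its neighbours, and both sides (36 mm apart) are free to grip there, above the rail.
- tray: Low wooden tray, fixed, outside 145 (x) x 90 (y) x 11 (z) mm, rim 5 mm wide, inner floor 135 x 80 mm, 5 mm above the counter. Origin: centre of its underside; x along its long side, roughly away from the robot; z up.
Not all that is in view belongs to the job. Of the things that look like the binder_red, the smaller one is meant.

How it is judged:
By the outcome, as a careful person would: the job done as asked, in the order asked, and still so for the second after the job is handed in, with the robot touching nothing.
It also fails if it takes over 51 s, if anything falls off the work surface, if the arm or the gripper's body presses on something with over 40 N, if the wrist force passes 120 N, or if a joint passes its speed limit or range.

## Working session

There is one attempt and no reset: what is moved stays moved. The work goes in short steps, Python scripts to look and compute and a tool call to move; the robot and the scene stay as the last step left them, time stands still between calls to the robot, and variables do not carry over. Pictures are saved under pics/ and viewed, at most 10 in all, crops included, and the job is handed in when it is done.

Besides the shell and the picture viewer there is one more tool, called after "Call:" as name(argument=value, ...) on one line, values as JSON. play_rows: Moves the arm, as the interface text tells. Its arguments: {"type":"object","properties":{"increments":{"type":"array"},"grip_force":{"type":"number"}},"required":["increments"]}

```bash
mkdir -p pics; cat > h.py <<'E'
import numpy as np, cv2
from workcell import arm
def save(n,f):
    p,d=arm.grab_frame(n); cv2.imwrite('pics/'+f+'.png',p[:,:,::-1]); np.savez('pics/'+f+'.npz',p=p,d=d,T=arm.camera_model(n)['world_from_camera']); return p,d
def pts(n,uv,z,T=None):
    m=arm.camera_model(n); K=np.array([[m['fx'],0,m['cx']],[0,m['fy'],m['cy']],[0,0,1]])
    u=cv2.undistortPoints(np.array(uv,float).reshape(-1,1,2),K,np.array(m['dist'])).reshape(-1,2)
    return u,(np.array(m['world_from_camera']) if T is None else T)
def plane(n,uv,z,T=None):
    u,T=pts(n,uv,z,T); r=np.c_[u,np.ones(len(u))]@T[:3,:3].T; o=T[:3,3]
    return o+r*((z-o[2])/r[:,2])[:,None]
def dep(n,uv,d,T=None):
    u,T=pts(n,uv,0,T); return (np.c_[u,np.ones(len(u))]*np.array(d)[:,None])@T[:3,:3].T+T[:3,3]
E
python3 - <<'E'
from h import *
a,_=save('top','top0'); b,_=save('side','side0')
for n in('top','side'): print(np.round(arm.camera_model(n)['world_from_camera'],2).tolist())
print(arm.sense())
E
```

```text
[[-0.36, -0.73, 0.58, -143.21], [-0.93, 0.29, -0.22, 602.72], [-0.01, -0.61, -0.79, 952.72], [0.0, 0.0, 0.0, 1.0]]
[[-0.63, -0.35, 0.69, -274.01], [-0.78, 0.3, -0.55, 1008.27], [-0.02, -0.89, -0.46, 565.1], [0.0, 0.0, 0.0, 1.0]]
{'time': 0.1, 'joint_positions': array([ 1.13450814,  0.59204282,  0.0482963 ,  1.60968999, -0.03328244,
        0.94270808, -0.03372028]), 'qvel': array([ 0.00011421, -0.00272004,  0.00157985, -0.00369958,  0.0008026 ,
        0.00080442,  0.00050002]), 'tau': array([ 4.94530104e-03, -5.49992287e+01,  1.55289385e+00, -1.98825091e+01,
        9.61139740e-03,  3.80893500e-03,  1.75277785e-05]), 'eef_pos': array([ 243.42001585, -682.06226674,  202.64548376]), 'eef_rot': array([-9.94472286e-04,  9.85340862e-01,  1.70594082e-01, -2.35568188e-04]), 'contact_force': array([-0.19178622,  0.35094963,  0.54365115]), 'torque': array([-0.00010752, -0.0050958 , -0.01630317]), 'gripper_force': 0.0, 'grip_width': 1.0025547619997608}
```

View pics/top0.png

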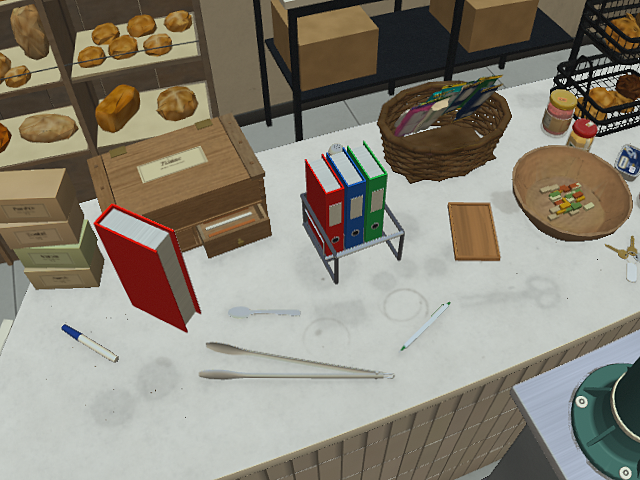

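View pics/side0.png

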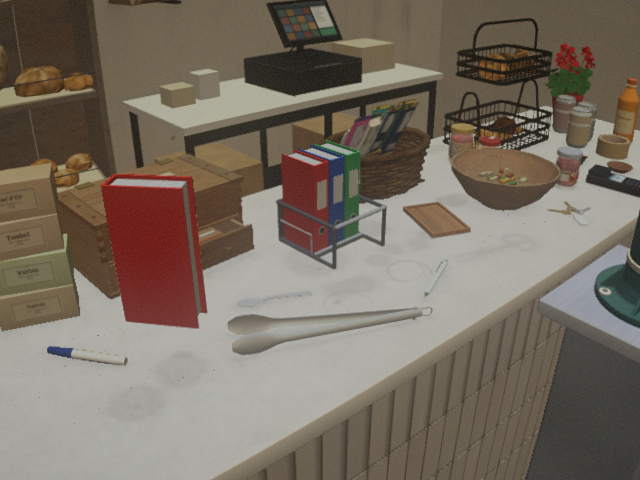

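Top view: red candidates are the large book at (148,265) and the small binder in the rack's left slot at (325,203); the blue one is at (350,200), the green at (374,195) and the tray at (473,232). By the description ("the smaller one", in the rack) I choose (325,203). The side view agrees: small red binder at (305,200), large one at (155,250).

```bash
python3 - <<'E'
from h import *
z=np.load('pics/top0.npz');p=z['p'];d=z['d']
c=p[125:295,280:520]; cv2.imwrite('pics/crop.png',cv2.resize(c[:,:,::-1],(800,566),interpolation=cv2.INTER_CUBIC))
# depth-based points
v,u=np.mgrid[125:295,280:520]; uv=np.c_[u.ravel(),v.ravel()]; dd=d[125:295,280:520].ravel()
P=dep('top',uv,dd); print('counter z',np.median(P[dd>0,2]))
t=(P[:,2]>176)&(P[:,2]<196)&(P[:,0]<900)&(uv[:,0]<395)
print(t.sum(), P[t].min(0),P[t].max(0)); q=cv2.minAreaRect(P[t][:,:2].astype(np.float32)); print('top rect',q)
hsv=cv2.cvtColor(p,cv2.COLOR_RGB2HSV)
m=np.zeros(p.shape[:2],np.uint8); m[195:270,440:510]=cv2.inRange(hsv,(5,70,60),(25,255,255))[195:270,440:510]
cs=max(cv2.findContours(m,0,2)[0],key=cv2.contourArea)
W=plane('top',cs.reshape(-1,2),11); r=cv2.minAreaRect(W[:,:2].astype(np.float32)); print('tray',r)
print(hsv[232,473])
z=np.load('pics/side0.npz');hs=cv2.cvtColor(z['p'],cv2.COLOR_RGB2HSV)
m=np.zeros(p.shape[:2],np.uint8); m[195:245,395:480]=cv2.inRange(hs,(5,70,60),(25,255,255))[195:245,395:480]
cs=max(cv2.findContours(m,0,2)[0],key=cv2.contourArea)
W=plane('side',cs.reshape(-1,2),11); print('tray side',cv2.minAreaRect(W[:,:2].astype(np.float32)))
E
```

```text
counter z 2.568319825663366
2561 [516.51914653 237.15966331 176.00727278] [618.28563726 361.96715081 191.28224823]
top rect ((567.535888671875, 299.4986877441406), (98.29020690917969, 122.10691833496094), 2.217801332473755)
tray ((469.8350830078125, 59.31813049316406), (91.10924530029297, 151.15338134765625), 67.91973876953125)
[ 15 140 149]
tray side ((463.39593505859375, 65.5176773071289), (95.36551666259766, 157.17124938964844), 67.5379867553711)
```

View pics/crop.png

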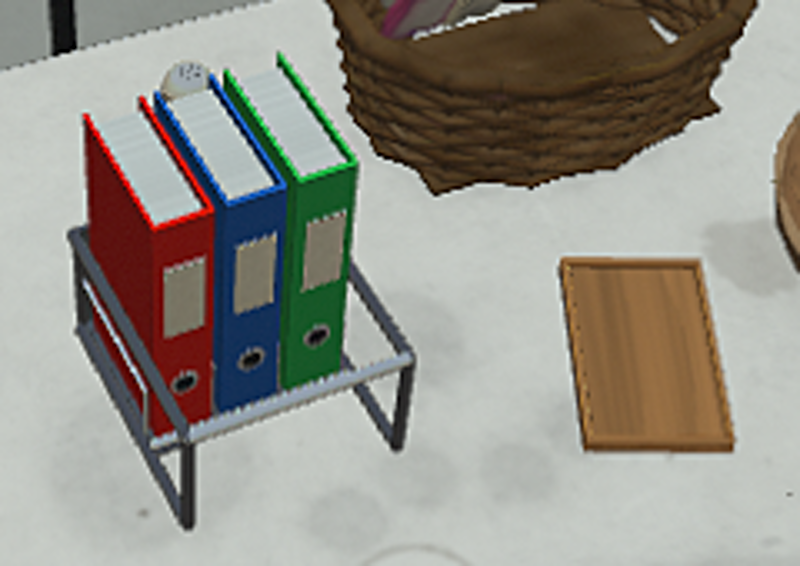

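The crop shows the red binder in the left (+y) slot, top corners at crop (152,228), (213,210), (85,113), (145,100). Blue and green stand to its right, a small shaker stands behind at (187,78), and the tray is at (650,355).

```bash
python3 - <<'E'
from h import *
z=np.load('pics/top0.npz');p=z['p'];d=z['d']
f=lambda c:[(280+x/3.3333-.35,125+y/3.33-.35) for x,y in c]
print(plane('top',f([(152,228),(213,210),(85,113),(145,98),(357,160),(280,52)]),186).round(1))
print('tray in corners FL FR BL BR',plane('top',f([(586,450),(733,450),(561,259),(702,259)]),11).round(1))
print('rail ends top',plane('top',f([(152,441),(412,355)]),89).round(1))
uv=[(u,v) for v in range(143,155) for u in range(330,343)]
dd=np.array([d[v,u] for u,v in uv]); P=dep('top',uv,dd)
g=(dd>0)
for a,b in list(zip(uv,P.round(0).tolist()))[::7]: print(a,b,end=' ')
# side view: top corners
zs=np.load('pics/side0.npz'); cv2.imwrite('pics/crops.png',cv2.resize(zs['p'][130:275,270:475,::-1],(800,566),interpolation=cv2.INTER_CUBIC))
E
```

```text
[[521.2 356.5 186. ]
 [521.4 322.6 186. ]
 [613.9 359.7 186. ]
 [612.8 325.3 186. ]
 [527.1 237.7 186. ]
 [619.7 242.1 186. ]]
tray in corners FL FR BL BR [[416.9 128.5  11. ]
 [384.4  47.2  11. ]
 [554.4  71.2  11. ]
 [521.7 -13.2  11. ]]
rail ends top [[461.5 380.8  89. ]
 [463.9 226.4  89. ]]
(330, 143) [824.0, 230.0, 0.0] (337, 143) [728.0, 252.0, 90.0] (331, 144) [821.0, 229.0, -0.0] (338, 144) [727.0, 250.0, 87.0] (332, 145) [728.0, 263.0, 88.0] (339, 145) [724.0, 249.0, 87.0] (333, 146) [722.0, 263.0, 90.0] (340, 146) [716.0, 250.0, 92.0] (334, 147) [720.0, 262.0, 89.0] (341, 147) [714.0, 249.0, 90.0] (335, 148) [717.0, 261.0, 88.0] (342, 148) [711.0, 247.0, 89.0] (336, 149) [714.0, 260.0, 88.0] (330, 150) [718.0, 271.0, 85.0] (337, 150) [711.0, 259.0, 87.0] (331, 151) [717.0, 269.0, 82.0] (338, 151) [709.0, 257.0, 85.0] (332, 152) [712.0, 269.0, 85.0] (339, 152) [705.0, 257.0, 86.0] (333, 153) [715.0, 266.0, 78.0] (340, 153) [607.0, 295.0, 183.0] (334, 154) [611.0, 305.0, 181.0] (341, 154) [605.0, 293.0, 181.0]
```

View pics/crops.png

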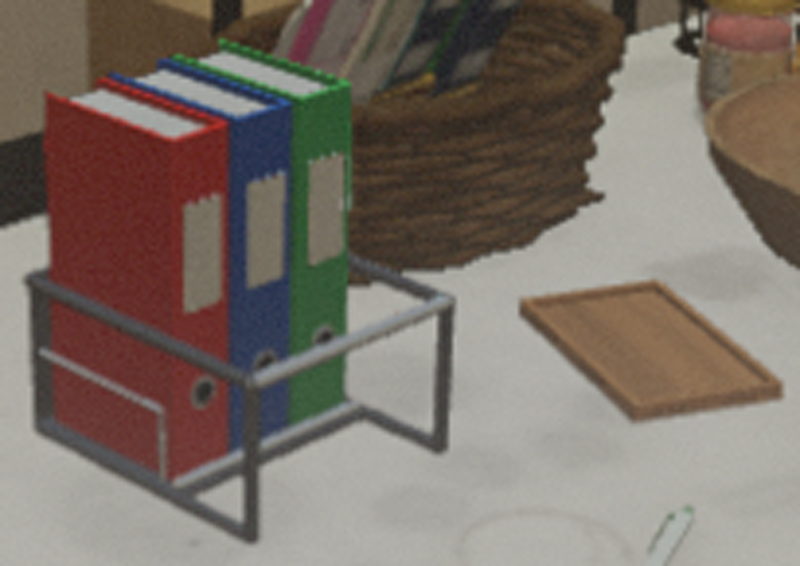

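The side crop shows the red binder's top corners at (173,138), (228,122), (45,95), (105,78), and the tray corners at (636,415), (780,390), (521,303), (657,283). I'll cross-check the positions from these.

```bash
python3 - <<'E'
from h import *
f=lambda c:[(270+x/3.902-.37,130+y/3.902-.37) for x,y in c]
print(plane('side',f([(173,138),(228,122),(45,95),(105,78),(350,85),(222,40)]),186).round(1))
print('tray FL FR BL BR',plane('side',f([(636,406),(781,380),(519,299),(657,281)]),11).round(1))
s=arm.sense();from scipy.spatial.transform import Rotation as R
print(R.from_quat(np.roll(s['eef_rot'],-1)).as_matrix().round(3), s['time'])
m=arm.camera_model('wrist');print(np.round(m['world_from_camera'],2))
E
```

```text
[[519.4 355.9 186. ]
 [519.  322.7 186. ]
 [606.8 364.  186. ]
 [607.4 326.6 186. ]
 [520.1 243.  186. ]
 [615.1 243.8 186. ]]
tray FL FR BL BR [[419.1 127.4  11. ]
 [388.3  43.8  11. ]
 [552.3  73.7  11. ]
 [517.4  -6.9  11. ]]
[[ 0.942  0.336 -0.001]
 [ 0.336 -0.942  0.002]
 [-0.    -0.002 -1.   ]] 0.1
[[ 3.4000e-01 -9.0000e-01 -2.8000e-01  3.1439e+02]
 [-9.4000e-01 -3.2000e-01 -1.0000e-01 -6.5771e+02]
 [-0.0000e+00  2.9000e-01 -9.6000e-01  3.7340e+02]
 [ 0.0000e+00  0.0000e+00  0.0000e+00  1.0000e+00]]
```

```bash
python3 - <<'E'
from h import *
H={}
for n in('top','side'):
    d=np.load(f'pics/{n}0.npz')['d']; v,u=np.mgrid[0:480:2,0:640:2]; dd=d[v,u].ravel()
    P=dep(n,np.c_[u.ravel(),v.ravel()],dd)[dd>0]
    for x,y,z in P:
        if 200<x<1000 and -800<y<700: k=(int(x//100)*100,int(y//100)*100); H.setdefault(k,[]).append(z)
print('y\\x',list(range(200,1000,100)))
for y in range(600,-900,-100): print(y,[int(np.percentile(H[(x,y)],98)) if (x,y) in H else None for x in range(200,1000,100)])
E
```

```text
y\x [200, 300, 400, 500, 600, 700, 800, 900]
600 [3, 35, 239, 243, 150, 152, 152, None]
500 [3, 30, 9, 62, 150, 152, 152, None]
400 [21, 19, 7, 48, 149, 151, 151, None]
300 [18, 4, 88, 185, 184, 4, 5, None]
200 [3, 8, 89, 186, 187, 90, 4, None]
100 [3, 4, 10, 4, 188, 129, 5, None]
0 [3, 8, 11, 111, 195, 174, 117, None]
-100 [3, 92, 92, 107, 199, 177, 118, None]
-200 [4, 92, 72, 92, 116, 115, 0, None]
-300 [6, 91, 92, 92, 100, 85, 5, None]
-400 [2, 93, 92, 88, 275, 331, 88, None]
-500 [26, 37, 21, 26, 272, 360, 94, None]
-600 [19, 17, 11, 2, 273, 360, 93, None]
-700 [0, 46, 46, 111, 274, 356, 87, None]
-800 [None, 48, 48, 114, 112, 1, 3, None]
```

Call:
play_rows(increments=[[[0,0,-1,0,0,0.87,0],[0,0,-1,0,0,0.87,0],[0,0,-1,0,0,0.87,0],[0,0,-1,0,0,0.87,0],[0.6,-0.95,0,0,0,0,0],[0.6,-0.95,0,0,0,0,0],[0.6,-0.95,0,0,0,0,0],[0.6,-0.95,0,0,0,0,0],[0.6,-0.95,0,0,0,0,0],[0.6,-0.95,0,0,0,0,0]]])

```text
time: 1.1
eef_pos: [345.2, -506.1, 323.2]
eef_rot: [-0.0, 1.0, 0.02, -0.0]
contact_force: [0.5, 0.3, -0.4]
grip_width: -0.004
gripper_force: 0.0
```

Call:
play_rows(increments=[[[0.6,-0.95,0,0,0,0,0],[0.6,-0.95,0,0,0,0,0],[0.6,-0.95,0,0,0,0,0],[0.6,-0.95,0,0,0,0,0],[0.6,-0.95,0,0,0,0,0],[0.6,-0.95,0,0,0,0,0],[0.6,-0.95,0,0,0,0,0],[0.3,-0.93,0,0,0,0,0],[0.3,-0.93,0,0,0,0,0],[0.3,-0.93,0,0,0,0,0]]])

```text
time: 2.1
eef_pos: [486.6, -217.4, 323.3]
eef_rot: [-0.0, 1.0, 0.02, -0.0]
contact_force: [1.2, -0.1, -0.5]
grip_width: 0.004
gripper_force: 0.0
```

Call:
play_rows(increments=[[[0.3,-0.95,0,0,0,0,0],[0.3,-0.95,0,0,0,0,0],[0.3,-0.95,0,0,0,0,0],[0.3,-0.95,0,0,0,0,0],[0.3,-0.95,0,0,0,0,0],[0.3,-0.95,0,0,0,0,0],[0.3,-0.95,0,0,0,0,0],[0.3,-0.95,0,0,0,0,0],[0.3,-0.95,0,0,0,0,0],[0.3,-0.95,0,0,0,0,0]]])

```text
time: 3.1
eef_pos: [565.3, 70.6, 323.2]
eef_rot: [0.0, 1.0, 0.02, -0.001]
contact_force: [0.8, -1.0, 0.7]
grip_width: -0.004
gripper_force: 0.0
```

Call:
play_rows(increments=[[[0.3,-0.95,0,0,0,0,0],[0.3,-0.95,0,0,0,0,0],[0.3,-0.95,0,0,0,0,0],[0.3,-0.95,0,0,0,0,0],[0.3,-0.95,0,0,0,0,0],[0.3,-0.95,0,0,0,0,0],[0.3,-0.95,0,0,0,0,0],[0,0,0,0,0,0,0]]])

```text
time: 3.9
eef_pos: [619.6, 277.5, 322.8]
eef_rot: [-0.002, 1.0, 0.023, -0.001]
contact_force: [-0.8, 1.8, 0.4]
grip_width: -0.003
gripper_force: 0.0
```

```bash
python3 - <<'E'
from h import *
s=arm.sense(); print(s['eef_pos'],s['eef_rot'],s['joint_positions'])
p,d=save('wrist','w1')
v,u=np.mgrid[0:480:2,0:640:2]; P=dep('wrist',np.c_[u.ravel(),v.ravel()],d[v,u].ravel()); ok=(d[v,u].ravel()>0)
hsv=cv2.cvtColor(p,cv2.COLOR_RGB2HSV)[v,u].reshape(-1,3)
t=ok&(P[:,2]>170)&(P[:,2]<200); print(t.sum(),P[t].min(0) if t.any() else 0,P[t].max(0) if t.any() else 0)
if t.any(): print(cv2.minAreaRect(P[t][:,:2].astype(np.float32)))
E
```

```text
[619.62654541 277.46780957 322.78562474] [-1.89096388e-03  9.99733671e-01  2.29908588e-02 -6.57496639e-04] [-0.31974484  0.43871565 -0.24317322  1.58526368  0.10894516  1.13055153
 -2.11198373]
3433 [489.529822    -6.86128317 170.00508902] [720.15513419 613.980907   199.96932686]
((572.34033203125, 293.21826171875), (120.93573760986328, 661.5429077148438), 17.65001106262207)
```

View pics/w1.png

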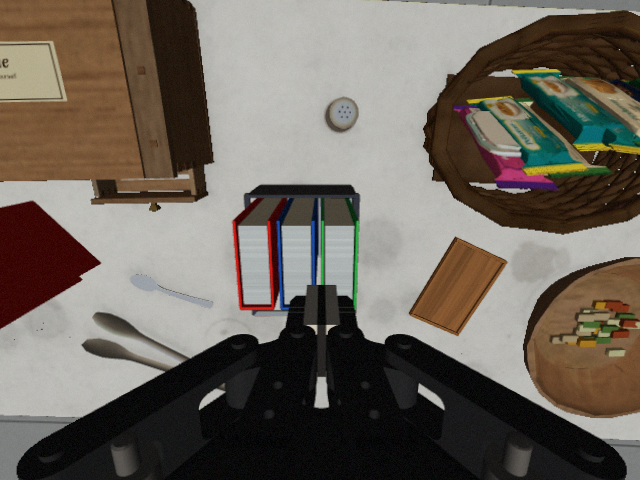

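The wrist view shows the red binder's top with its back edge at v=222 (236..273) and front edge at v=308. The tool is over blue/green, the space behind is free and the shaker is at (342,113). I'll measure from this.

```bash
python3 - <<'E'
from h import *
z=np.load('pics/w1.npz')
print(plane('wrist',[(235.5,309),(272.5,308),(234.5,222),(273,221),(357,304.5),(357.5,220)],186,z['T']).round(1))
print('tray FL FR BL BR',plane('wrist',[(409.5,313.5),(458.5,334),(456,237),(507,260)],11,z['T']).round(1))
E
```

```text
[[521.9 357.2 186. ]
 [524.7 319.3 186. ]
 [613.9 355.3 186. ]
 [616.5 319.  186. ]
 [532.5 233.2 186. ]
 [621.  239.4 186. ]]
tray FL FR BL BR [[427.6 122.5  11. ]
 [393.7  37.7  11. ]
 [559.1  68.6  11. ]
 [526.  -14.8  11. ]]
```

Call:
play_rows(increments=[[[0.3,-0.72,0,0,0,0,0],[0.3,-0.72,0,0,0,0,0],[0.3,-0.72,0,0,0,0,0],[0,0,1,0,0,0,0],[0,0,1,0,0,0,0],[0,0,1,0,0,0,0],[0,0,0,0,0,0,0]]])

```text
time: 4.65
eef_pos: [642.1, 332.9, 228.2]
eef_rot: [0.003, 1.0, 0.019, -0.005]
contact_force: [-0.9, -1.2, -1.0]
grip_width: -0.003
gripper_force: 0.0
```

Call:
play_rows(increments=[[[0,0,0.6,0,0,0,0],[0,0,0.6,0,0,0,0],[0,0,0,0,0,0,0],[0,0,0,0,0,0,0]]])

```text
time: 5.05
eef_pos: [645.8, 336.6, 199.0]
eef_rot: [-0.0, 1.0, 0.019, 0.001]
contact_force: [-0.0, -0.3, 0.9]
grip_width: 0.001
gripper_force: 0.0
```

Call:
play_rows(increments=[[[0,-0.2,0.7,0,0,0,0],[0,0,0.7,0,0,0,0],[-0.3,0,0,0,0,0,0],[-0.2,0,0,0,0,0,0],[-0.2,0,0,0,0,0,0],[-0.2,0,0,0,0,0,0],[0,0,0,0,0,0,0]]])

```text
time: 5.75
eef_pos: [620.7, 343.5, 159.6]
eef_rot: [-0.002, 1.0, 0.02, 0.004]
contact_force: [2.5, -1.0, 5.0]
grip_width: -0.002
gripper_force: 2.6
```

Call:
play_rows(increments=[[[-0.2,0,0,0,0,0,0],[-0.2,0,0,0,0,0,0],[-0.2,0,0,0,0,0,0],[-0.2,0,0,0,0,0,0],[-0.2,0,0,0,0,0,0]]])

```text
time: 6.25
eef_pos: [602.0, 345.5, 167.0]
eef_rot: [-0.007, 1.0, 0.018, 0.015]
contact_force: [11.2, -0.6, 27.3]
grip_width: -0.001
gripper_force: 13.9
```

```bash
python3 - <<'E'
from h import *
s=arm.sense();print(s['eef_pos'],s['contact_force'])
a=np.load('pics/side0.npz')['p']; b,_=arm.grab_frame('side')
cv2.imwrite('pics/s2.png',cv2.resize(b[100:300,250:500,::-1],(750,600)))
E
```

```text
[601.96636295 345.493238   166.95362861] [11.2265155  -0.61281876 27.28524902]
```

View pics/s2.png

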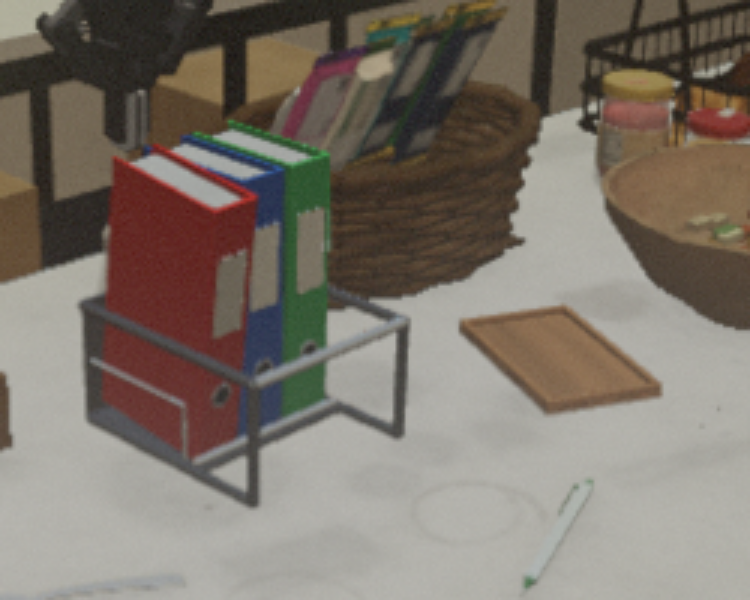

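Red is tipping already (its top stands forward of blue and green), but the finger is being dragged upward, so I'll follow the arc.

Call:
play_rows(increments=[[[-0.1,0,-0.25,0,0,0,0],[-0.1,0,-0.2,0,0,0,0],[-0.2,0,-0.07,0,0,0,0],[-0.2,0,-0.07,0,0,0,0],[-0.2,0,-0.06,0,0,0,0],[-0.2,0,-0.06,0,0,0,0]]])

```text
time: 6.9
eef_pos: [558.3, 340.5, 178.7]
eef_rot: [-0.001, 1.0, 0.02, 0.001]
contact_force: [1.2, 0.0, 4.9]
grip_width: 0.003
gripper_force: 1.9
```

Call:
play_rows(increments=[[[-0.2,0,-0.04,0,0,0,0],[-0.2,0,-0.03,0,0,0,0],[-0.2,0,-0.02,0,0,0,0],[-0.2,0,0,0,0,0,0],[-0.2,0,0,0,0,0,0]]])

```text
time: 7.4
eef_pos: [526.2, 338.0, 178.9]
eef_rot: [0.001, 1.0, 0.02, -0.001]
contact_force: [-0.4, 0.5, 0.2]
grip_width: -0.003
gripper_force: 0.0
```

```bash
python3 - <<'E'
from h import *
b,_=arm.grab_frame('side');s=arm.sense();print(s['eef_pos'],s['contact_force'])
cv2.imwrite('pics/s3.png',cv2.resize(b[100:300,250:500,::-1],(750,600)))
E
```

```text
[524.80621615 337.96623675 178.65552807] [-0.92370325  0.30385863  0.17102092]
```

View pics/s3.png

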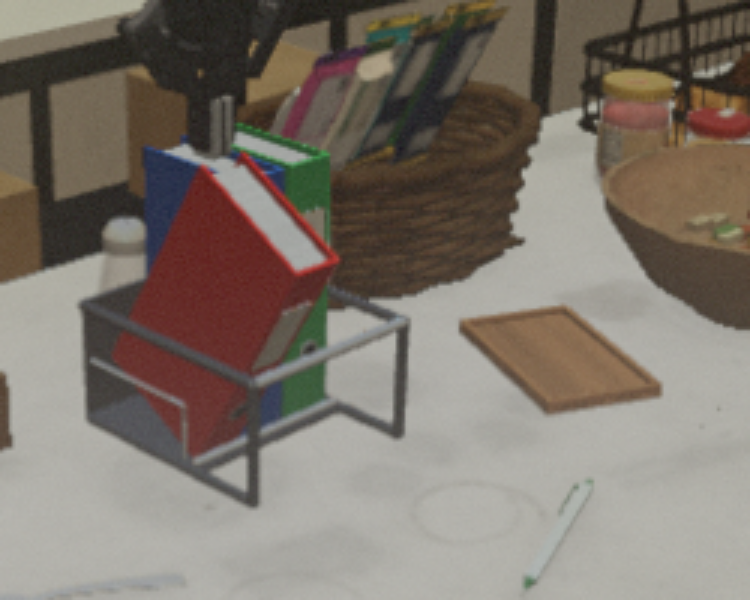

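Red now leans on the front rail, with its top corner at crop (335,260) and its side at (230,320). Blue and green are still upright. I'll retreat upward and back toward the robot, open the gripper and tilt.

Call:
play_rows(increments=[[[0.2,0,-0.5,0,0,0,0],[0.1,0,-1,0,0,0,0],[0,0,-1,0,0,0,0],[0,0,-1,0,0,0,0],[0,0,-0.7,0,0,0,0],[-0.9,0,0,0,0,0,0],[-0.9,0,0,0,0,0,0],[-0.9,0,0,0,0,0,1],[-0.9,0,0,0,0,0,1],[-0.3,0,0,0,0,0,1]]])

```text
time: 8.45
eef_pos: [416.3, 334.0, 304.9]
eef_rot: [0.001, 1.0, 0.021, -0.001]
contact_force: [0.7, 0.6, -0.6]
grip_width: 0.507
gripper_force: 0.0
```

Call:
play_rows(increments=[[[0,0,0,0,0.9,0,1],[0,0,0,0,0.9,0,1],[0,0,0,0,0.9,0,1],[0,0,0,0,0.9,0,1],[0,0,0,0,0.9,0,1],[0,0,0,0,0.9,0,1],[0,0,0,0,0.9,0,1],[0,0,0,0,0.9,0,1],[0,0,0,0,0,0,1]]])

```text
time: 9.35
eef_pos: [421.2, 334.9, 297.5]
eef_rot: [0.002, 0.969, 0.022, 0.248]
contact_force: [-1.2, 0.5, -0.4]
grip_width: 0.998
gripper_force: 0.0
```

```bash
python3 - <<'E'
from h import *
s=arm.sense();print(s['eef_pos'],s['eef_rot'],s['joint_positions'].round(2),s['contact_force'],s['grip_width'])
p,d=save('top','top4'); q,e=save('wrist','w4')
both=np.hstack([cv2.resize(p[110:310,250:450],(400,400)),cv2.resize(q,(400,300))[0:300] if 0 else cv2.copyMakeBorder(cv2.resize(q,(400,300)),0,100,0,0,0)])
cv2.imwrite('pics/b4.png',both[:,:,::-1])
E
```

```text
[421.19526747 334.94368356 297.5166063 ] [0.00188179 0.96851935 0.02219997 0.24793928] [-1.16  0.13  0.16  2.2   0.7   0.64 -3.06] [-1.22852038  0.45648266 -0.39372139] 0.9983120025469127
```

View pics/b4.png

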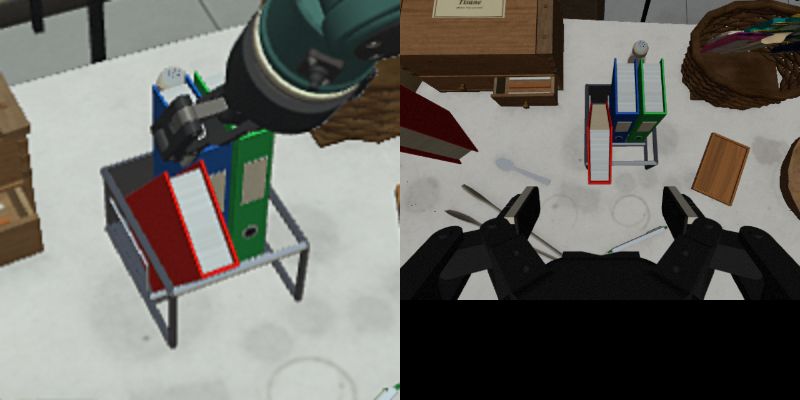

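Top crop: the leaning red binder has its top's spine edge at (203,280)–(238,263) and back edge at (165,176)–(203,160). In the wrist view it is at (600,150), with blue and green upright. Joint 7 is at its limit, so I'll take the equivalent half-turned grasp.

Call:
play_rows(increments=[[[0,0,-0.3,0,0,-1,1],[0,0,-0.3,0,0,-1,1],[0,0,0,0,0,-1,1],[0,0,0,0,0,-1,1],[0,0,0,0,0,-1,1],[0,0,0,0,0,-1,1],[0,0,0,0,0,-1,1],[0,0,0,0,0,-1,1],[0,0,0,0,0,-1,1],[0,0,0,0,0,-1,1]]])

```text
time: 10.45
eef_pos: [415.0, 333.0, 314.4]
eef_rot: [0.106, 0.869, 0.428, 0.224]
contact_force: [-0.7, -0.3, 0.5]
grip_width: 0.997
gripper_force: 0.0
```

```bash
python3 - <<'E'
from h import *
s=arm.sense();print(s['eef_pos'],s['eef_rot'],s['joint_positions'].round(2),s['contact_force'])
print('spine top',plane('top',[(351.5,250),(369,241.5)],151.6).round(1)); print('back top',plane('top',[(332.5,198),(351.5,190)],207).round(1))
T=np.load('pics/w4.npz')['T']
print('w spine top',plane('wrist',[(304,293),(336,293)],151.6,T).round(1)); print('w back top',plane('wrist',[(304,168),(335,168)],207,T).round(1))
# depth fit: pages face
z=np.load('pics/top4.npz');d=z['d'];uv=[(u,v) for u in range(335,370) for v in range(190,250)]
P=dep('top',uv,[d[v,u] for u,v in uv]); hs=cv2.cvtColor(z['p'],cv2.COLOR_RGB2HSV)
k=np.array([hs[v,u][1]<60 and hs[v,u][2]>120 for u,v in uv])&(P[:,2]>130)&(P[:,2]<215)&(P[:,0]<480)
Q=P[k];A=np.c_[Q[:,:2],np.ones(len(Q))]
for _ in range(3):
    c=np.linalg.lstsq(A,Q[:,2],rcond=None)[0]; r=abs(A@c-Q[:,2]); A,Q=A[r<4],Q[r<4]
print(len(Q),'slope',np.degrees(np.arctan(np.hypot(*c[:2]))),np.degrees(np.arctan2(c[1],c[0])),Q.mean(0),Q.min(0),Q.max(0))
E
```

```text
[414.97399743 332.97804134 314.44224946] [0.10614994 0.86906249 0.42811785 0.22400373] [-1.08  0.1   0.06  2.19  0.68  0.69 -2.18] [-0.66077042 -0.31784359  0.47077374]
spine top [[415.3 351.1 151.6]
 [421.1 316.9 151.6]]
back top [[488.3 356.1 207. ]
 [493.4 319.8 207. ]]
w spine top [[420.3 349.3 151.6]
 [421.7 318.  151.6]]
w back top [[526.8 352.8 207. ]
 [528.1 325.4 207. ]]
621 slope 35.38163416180235 4.715450719687697 [451.62873166 335.93204874 171.61624127] [417.64130722 317.61756188 148.24956657] [479.95096318 351.0808624  194.38877426]
```

Call:
play_rows(increments=[[[0,0,0,0,0,-1,1],[0,0,0,0,0,-1,1],[0,0,0,0,0,-1,1],[0,0,0,0,0,-1,1],[0,0,0,0,0,-1,1],[0,0,0,0,0,-1,1],[0,0,0,0,0,-1,1],[0,0,0,0,0,-1,1],[0,0,0,0,0,-1,1],[0,0,0,0,0,-1,1]]])

```text
time: 11.45
eef_pos: [415.0, 333.0, 314.5]
eef_rot: [0.191, 0.607, 0.755, 0.158]
contact_force: [-0.3, -0.3, 0.1]
grip_width: 0.999
gripper_force: 0.0
```

Call:
play_rows(increments=[[[0,0,0,0,0,-1,1],[0,0,0,0,0,-1,1],[0,0,0,0,0,-1,1],[0,0,0,0,0,-1,1],[0,0,0,0,0,-1,1],[0,0,0,0,0,-1,1],[0,0,0,0,0,-1,1],[0,0,0,0,0,-1,1],[0,0,0,0,0,-1,1],[0,0,0,0,0,-1,1]]])

```text
time: 12.45
eef_pos: [415.0, 333.0, 314.5]
eef_rot: [0.24, 0.231, 0.941, 0.063]
contact_force: [-0.6, -1.0, -0.2]
grip_width: 1.002
gripper_force: 0.0
```

Call:
play_rows(increments=[[[0,0,0,0,0,-1,1],[0,0,0,0,0,-1,1],[0,0,0,0,0,-1,1],[0,0,0,0,0,-1,1],[0,0,0,0,0,-1,1],[0,0,0,0,0,-1,1],[0,0,0,0,0,0,1],[0,0,0,0,0,0,1]]])

```text
time: 13.25
eef_pos: [414.7, 333.1, 314.3]
eef_rot: [0.248, -0.018, 0.969, -0.001]
contact_force: [-0.1, 0.5, 0.2]
grip_width: 0.999
gripper_force: 0.0
```

```bash
cat >> h.py <<'E'
from scipy.spatial.transform import Rotation as R
def goal(tcp,lean,yaw):
    """units from measured pose to tcp with tool z tilted forward by lean, tool y ~ +y (half turn)"""
    s=arm.sense(); C=R.from_quat(np.roll(s['eef_rot'],-1)); ps=np.radians(yaw)
    G=R.from_euler('z',yaw,degrees=True)*R.from_euler('y',-lean,degrees=True)*R.from_matrix(np.diag([-1.,1,-1]))
    print('now',s['eef_pos'].round(1),'q',s['joint_positions'].round(2),'z',C.as_matrix()[:,2].round(3),'F',s['contact_force'].round(1),'t',s['time'],'g',round(s['grip_width'],3))
    dp=np.array(tcp)-s['eef_pos']
    print('shift now-axes',(C.inv().apply(dp)/30).round(2),'goal-axes',(G.inv().apply(dp)/30).round(2),'turn',np.degrees((C.inv()*G).as_rotvec()).round(1)/5)
E
python3 - <<'E'
from h import *
t=np.radians(36); c=np.array([417.5,334,151.6]); yv=np.array([.999,.045,0])
ax=-np.sin(t)*yv+np.array([0,0,np.cos(t)]); bx=np.cos(t)*yv+np.array([0,0,np.sin(t)])
g=c+30*bx-49*ax; print('grip TCP',g,'pre',g+100*ax); goal(g+100*ax,36,2.6); 
E
```

```text
grip TCP [470.51891521 336.38823942 129.59172484] pre [411.7991685  333.74320579 210.49342428]
now [414.7 333.1 314.3] q [-0.93  0.11 -0.11  2.18  0.71  0.7   0.06] z [ 0.48   0.007 -0.877] F [-0.1  0.5  0.2] t 13.25 g 0.999
shift now-axes [1.75 0.06 2.99] goal-axes [2.11 0.03 2.74] turn [-0.16 -1.46 -0.04]
```

Call:
play_rows(increments=[[[0,0,0,-0.08,-0.73,0,0.8],[0,0,0,-0.08,-0.73,0,0.8],[0.53,0,0.68,0,0,0,0.8],[0.53,0,0.68,0,0,0,0.8],[0.53,0,0.68,0,0,0,0.8],[0.53,0,0.68,0,0,0,0.8],[0,0,0,0,0,0,0.8],[0,0,0,0,0,0,0.8]]])

```text
time: 14.05
eef_pos: [410.7, 333.5, 210.8]
eef_rot: [0.309, -0.022, 0.951, 0.007]
contact_force: [0.2, -0.2, -0.2]
grip_width: 0.802
gripper_force: 0.0
```

```bash
python3 - <<'E'
from h import *
goal([470.5,336.4,129.6],36,2.6)
q,e=save('wrist','w5'); cv2.imwrite('pics/w5s.png',q[:,:,::-1])
E
```

```text
now [410.7 333.5 210.8] q [-1.05  0.28 -0.07  2.38  1.34  0.58 -0.7 ] z [ 0.587  0.026 -0.809] F [ 0.2 -0.2 -0.2] t 14.05 g 0.802
shift now-axes [-0.02  0.01  3.36] goal-axes [-0.02  0.01  3.36] turn [-0. -0.  0.]
```

View pics/w5s.png

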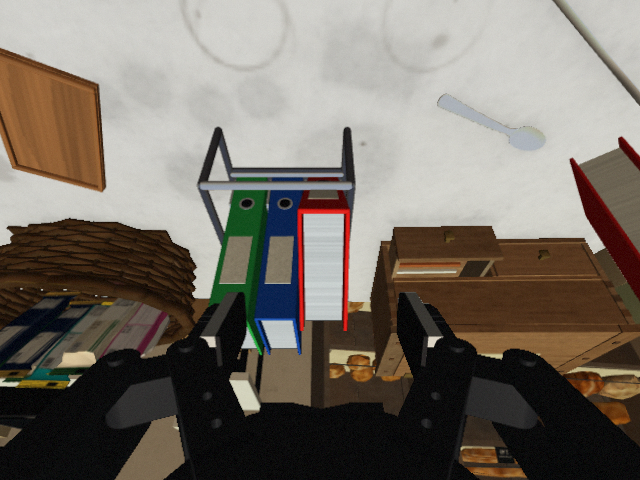

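The wrist view shows the red top face (300–350, 210–330) centred between the open fingers (240, 402), with blue and green standing. I'll advance and grip.

Call:
play_rows(increments=[[[0,0,0.7,0,0,0,0.8],[0,0,0.7,0,0,0,0.8],[0,0,0.7,0,0,0,0.8],[0,0,0.7,0,0,0,0.8],[0,0,0.5,0,0,0,0.8],[0,0,0,0,0,0,0.8]]])

```text
time: 14.7
eef_pos: [470.3, 336.4, 131.1]
eef_rot: [0.31, -0.021, 0.951, 0.007]
contact_force: [-1.5, 0.1, -0.5]
grip_width: 0.796
gripper_force: 0.0
```

Call:
play_rows(increments=[[[0,0,0,0,0,0,0],[0,0,0,0,0,0,0],[0,0,0,0,0,0,0],[0,0,0,0,0,0,0],[0,0,0,0,0,0,0],[0,0,0,0,0,0,0]]], grip_force=60)

```text
time: 15.3
eef_pos: [468.4, 337.0, 132.0]
eef_rot: [0.31, -0.022, 0.95, 0.008]
contact_force: [-2.5, -0.3, 6.5]
grip_width: 0.406
gripper_force: 61.1
```

```bash
python3 - <<'E'
from h import *
goal([470.5,336.4,129.6+130],36,2.6)
E
```

```text
now [468.4 337.  132. ] q [-0.96  0.48 -0.04  2.37  1.77  0.52 -1.06] z [ 0.589  0.029 -0.808] F [-2.5 -0.3  6.5] t 15.3 g 0.406
shift now-axes [-2.56 -0.02 -3.39] goal-axes [-2.56 -0.02 -3.4 ] turn [0.02 0.02 0.02]
```

Call:
play_rows(increments=[[[-0.16,0,-0.22,0,0,0,0],[-0.3,0,-0.41,0,0,0,0],[-0.3,0,-0.41,0,0,0,0],[-0.3,0,-0.41,0,0,0,0],[-0.3,0,-0.41,0,0,0,0],[-0.3,0,-0.41,0,0,0,0],[-0.3,0,-0.41,0,0,0,0],[-0.3,0,-0.41,0,0,0,0],[-0.3,0,-0.41,0,0,0,0],[0,0,0,0,0,0,0]]])

```text
time: 16.3
eef_pos: [468.9, 336.9, 262.6]
eef_rot: [0.31, -0.021, 0.951, 0.009]
contact_force: [0.2, -0.2, -1.7]
grip_width: 0.409
gripper_force: 60.5
```

```bash
python3 - <<'E'
from h import *
goal([400,330,275],36,2.6)
b,_=arm.grab_frame('side'); cv2.imwrite('pics/s6.png',b[60:360,200:600,::-1])
E
```

```text
now [468.9 336.9 262.6] q [-0.98  0.22 -0.01  2.26  1.15  0.55 -0.35] z [ 0.588  0.03  -0.808] F [ 0.2 -0.2 -1.7] t 16.3 g 0.409
shift now-axes [ 1.62 -0.12 -1.69] goal-axes [ 1.62 -0.12 -1.69] turn [ 0.04  0.02 -0.02]
```

View pics/s6.png

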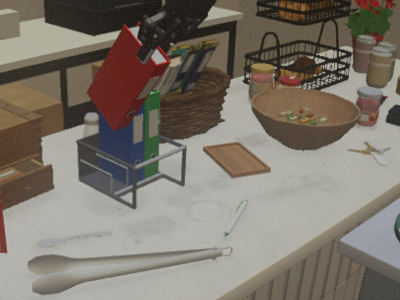

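The side view shows the red binder hanging in the gripper at (130,80), above the rack. Blue and green stand in the rack at (125,150). I'll move back, turn it upright, then measure numerically.

Call:
play_rows(increments=[[[0.4,-0.03,-0.42,0,0,0,0],[0.4,-0.03,-0.42,0,0,0,0],[0.4,-0.03,-0.42,0,0,0,0],[0.4,-0.03,-0.42,0,0,0,0],[0,0,0,0,0.8,0,0],[0,0,0,0,0.8,0,0],[0,0,0,0,0.8,0,0],[0,0,0,0,0.8,0,0],[0,0,0,0,0.8,0,0]]])

```text
time: 17.25
eef_pos: [398.8, 329.5, 273.5]
eef_rot: [0.137, -0.024, 0.99, 0.003]
contact_force: [0.4, -0.5, -1.6]
grip_width: 0.405
gripper_force: 60.4
```

Call:
play_rows(increments=[[[0,0,0,0,0.8,0,0],[0,0,0,0,0.8,0,0],[0,0,0,0,0.8,0,0],[0,0,0,0,0.8,0,0],[0,0,0,0,0,0,0],[0,0,0,0,0,0,0]]])

```text
time: 17.85
eef_pos: [399.6, 329.3, 273.0]
eef_rot: [-0.0, -0.023, 1.0, -0.001]
contact_force: [-0.5, -0.1, -2.3]
grip_width: 0.411
gripper_force: 60.4
```

```bash
python3 - <<'E'
from h import *
goal([453,65,250],0,-22.1)
E
```

```text
now [399.6 329.3 273. ] q [-0.65  0.25 -0.15  1.99  0.05  0.9   0.79] z [-0.    -0.002 -1.   ] F [-0.5 -0.1 -2.3] t 17.85 g 0.411
shift now-axes [-1.37 -8.88  0.78] goal-axes [-4.96 -7.49  0.77] turn [-0.02  0.    4.96]
```

Call:
play_rows(increments=[[[-0.13,-0.9,0,0,0,0,0],[-0.13,-0.9,0,0,0,0,0],[-0.13,-0.9,0,0,0,0,0],[-0.13,-0.9,0,0,0,0,0],[-0.14,-0.9,0,0,0,0,0],[-0.14,-0.9,0,0,0,0,0],[-0.14,-0.9,0,0,0,0,0],[-0.14,-0.9,0,0,0,0,0],[-0.14,-0.9,0,0,0,0,0],[-0.14,-0.8,0,0,0,0,0]]])

```text
time: 18.85
eef_pos: [452.1, 64.1, 273.4]
eef_rot: [-0.0, -0.024, 1.0, -0.001]
contact_force: [-0.8, 0.3, -1.6]
grip_width: 0.407
gripper_force: 60.6
```

Call:
play_rows(increments=[[[0,0,0.3,0,0,1,0],[0,0,0.3,0,0,1,0],[0,0,0.3,0,0,1,0],[0,0,0.3,0,0,1,0],[0,0,0.3,0,0,0.95,0],[0,0,0.3,0,0,0,0],[0,0,0,0,0,0,0],[0,0,0,0,0,0,0]]])

```text
time: 19.65
eef_pos: [453.2, 65.1, 219.5]
eef_rot: [-0.0, 0.191, 0.982, -0.0]
contact_force: [0.0, 0.3, -2.9]
grip_width: 0.404
gripper_force: 60.6
```

```bash
python3 - <<'E'
from h import *
goal([453,65,200],0,-22.1)
s=arm.sense()
for n in('top','side'):
    p,d=save(n,n+'7'); hs=cv2.cvtColor(p,cv2.COLOR_RGB2HSV)
    v,u=np.mgrid[0:480,0:640]; m=((hs[...,0]<6)|(hs[...,0]>174))&(hs[...,1]>150)&(d>0)
    uv=np.c_[u[m],v[m]]; P=dep(n,uv,d[m]); k=(abs(P[:,0]-460)<120)&(abs(P[:,1]-60)<100)&(P[:,2]>40)
    P=P[k]; print(n,len(P),P.min(0).round(),P.max(0).round(),'z pct',np.percentile(P[:,2],[1,99]).round(1))
    if len(P)>50: print('rect',cv2.minAreaRect(P[:,:2].astype(np.float32)))
    a=np.radians(-22.1); e=np.array([[np.cos(a),np.sin(a)],[-np.sin(a),np.cos(a)]]); L=(P[:,:2]-s['eef_pos'][:2])@e.T
    print('rel TCP local x/y pct',np.percentile(L,[1,5,50,95,99],axis=0).round(1).tolist())
    # tilt of spine: local x vs z for points near the spine face
    q=L[:,0]<np.percentile(L[:,0],30)
    for lo in range(60,240,30):
        b=(P[:,2]>=lo)&(P[:,2]<lo+30)
        if b.sum()>20: print(lo,b.sum(),np.percentile(L[b],[3,97],axis=0).round(1).tolist())
E
```

```text
now [453.2  65.1 219.5] q [-0.3   0.23  0.07  2.18 -0.02  0.73  0.97] z [-0.    -0.001 -1.   ] F [ 0.   0.3 -2.9] t 19.65 g 0.404
shift now-axes [ 0.   -0.    0.65] goal-axes [ 0.   -0.    0.65] turn [-0.   -0.    0.02]
top 2037 [416.  29.  87.] [521. 106. 320.] z pct [ 90.5 266.7]
rect ((464.5724182128906, 60.95839309692383), (58.86305236816406, 97.21412658691406), 52.3406867980957)
rel TCP local x/y pct [[-33.3, -18.1], [-32.2, -16.6], [-27.0, 15.3], [49.8, 18.2], [57.8, 18.7]]
90 333 [[-33.2, -15.3], [48.0, 18.7]]
120 345 [[-32.9, -16.0], [51.8, 18.4]]
150 395 [[-32.3, -16.7], [56.0, 18.0]]
180 257 [[-32.5, -15.7], [55.6, 17.5]]
210 273 [[-32.0, -16.9], [53.3, 18.5]]
side 2281 [416.  34.  87.] [518.  96. 266.] z pct [ 92.  263.9]
rect ((465.83990478515625, 59.86791229248047), (41.62643051147461, 100.74019622802734), 68.88338470458984)
rel TCP local x/y pct [[-34.3, -18.2], [-33.0, -15.2], [-13.9, 15.7], [52.6, 18.4], [59.5, 19.4]]
90 269 [[-34.3, -15.0], [51.4, 18.7]]
120 365 [[-33.3, -15.6], [54.7, 18.4]]
150 474 [[-33.9, -14.8], [55.9, 18.7]]
180 358 [[-32.3, -16.3], [57.2, 19.3]]
210 403 [[-32.8, -15.9], [53.9, 18.9]]
```

Call:
play_rows(increments=[[[-0.1,0,0.5,0,0,0,0],[0,0,0.6,0,0,0,0],[0,0,0.6,0,0,0,0],[0,0,0.5,0,0,0,0],[0,0,0.2,0,0,0,0],[0,0,0,0,0,0,0],[0,0,0,0,0,0,0]]])

```text
time: 20.45
eef_pos: [457.3, 63.6, 148.0]
eef_rot: [0.001, 0.192, 0.981, 0.0]
contact_force: [0.2, -1.5, -1.6]
grip_width: 0.409
gripper_force: 60.6
```

Call:
play_rows(increments=[[[0,0,0.07,0,0,0,0],[0,0,0,0,0,0,0],[0,0,0,0,0,0,0]]])

```text
time: 20.75
eef_pos: [456.8, 63.5, 145.7]
eef_rot: [0.0, 0.192, 0.981, -0.0]
contact_force: [0.2, 0.8, -2.2]
grip_width: 0.403
gripper_force: 60.6
```

Call:
play_rows(increments=[[[0,0,0.1,0,0,0,0],[0,0,0,0,0,0,0],[0,0,0,0,0,0,0]]])

```text
time: 21.05
eef_pos: [456.4, 63.4, 142.2]
eef_rot: [-0.0, 0.192, 0.981, -0.0]
contact_force: [-0.7, -0.8, -2.3]
grip_width: 0.406
gripper_force: 60.6
```

Call:
play_rows(increments=[[[0,0,0.07,0,0,0,0],[0,0,0,0,0,0,0],[0,0,0,0,0,0,0]]])

```text
time: 21.35
eef_pos: [456.6, 63.4, 140.2]
eef_rot: [0.0, 0.192, 0.981, -0.0]
contact_force: [-0.4, 0.4, -1.5]
grip_width: 0.405
gripper_force: 60.7
```

Call:
play_rows(increments=[[[0,0,0.05,0,0,0,0],[0,0,0,0,0,0,0],[0,0,0,0,0,0,0]]])

```text
time: 21.65
eef_pos: [456.2, 63.9, 139.8]
eef_rot: [-0.0, 0.192, 0.981, -0.0]
contact_force: [-3.4, 1.1, 11.6]
grip_width: 0.408
gripper_force: 62.2
```

Call:
play_rows(increments=[[[0,0,0.05,0,0,0,0],[0,0,0,0,0,0,0],[0,0,0,0,0,0,0]]])

```text
time: 21.95
eef_pos: [455.8, 64.1, 139.6]
eef_rot: [-0.001, 0.192, 0.981, 0.0]
contact_force: [-8.2, 0.5, 24.8]
grip_width: 0.406
gripper_force: 64.0
```

Call:
play_rows(increments=[[[0,0,-0.06,0,0,0,0],[0,0,0,0,0,0,0.45],[0,0,0,0,0,0,0.5],[0,0,0,0,0,0,0.6],[0,0,0,0,0,0,0.75],[0,0,0,0,0,0,0.75],[0,0,0,0,0,0,0.75]]], grip_force=20)

```text
time: 22.65
eef_pos: [456.6, 63.5, 138.9]
eef_rot: [-0.0, 0.192, 0.981, -0.0]
contact_force: [0.1, 0.0, -0.9]
grip_width: 0.751
gripper_force: 0.0
```

Call:
play_rows(increments=[[[0,0,-0.2,0,0,0,0.75],[0,0,-0.5,0,0,0,0.75],[0,0,-0.8,0,0,0,0.75],[0,0,-0.8,0,0,0,0.75],[0,0,-0.8,0,0,0,0.75],[0,0,-0.8,0,0,0,0.75],[0,0,-0.8,0,0,0,0.75],[0,0,0,0,0,0,0.75],[0,0,0,0,0,0,0.75]]])

```text
time: 23.55
eef_pos: [456.6, 63.5, 280.5]
eef_rot: [0.001, 0.192, 0.981, 0.0]
contact_force: [-0.4, -0.5, 0.6]
grip_width: 0.748
gripper_force: 0.0
```

```bash
python3 - <<'E'
from h import *
s=arm.sense(); print(s['eef_pos'],s['contact_force'],s['time'])
a=np.radians(-22.1); e=np.array([[np.cos(a),np.sin(a)],[-np.sin(a),np.cos(a)]])
for n in('top','side'):
    p,d=save(n,n+'8'); hs=cv2.cvtColor(p,cv2.COLOR_RGB2HSV); v,u=np.mgrid[0:480,0:640]
    def sel(m):
        m=m&(d>0); return dep(n,np.c_[u[m],v[m]],d[m])
    sat=hs[...,1]>120; h=hs[...,0]
    P=sel(((h<6)|(h>174))&(hs[...,1]>150)); P=P[(abs(P[:,0]-460)<120)&(abs(P[:,1]-60)<100)]
    L=(P[:,:2]-[469.3,59])@e.T
    for lo in range(0,200,40):
        b=(P[:,2]>=lo)&(P[:,2]<lo+40)
        if b.sum()>20: print(n,lo,b.sum(),'rel tray',np.percentile(L[b],[3,97],axis=0).round(1).tolist())
    print('ztop',np.percentile(P[:,2],99),'rect',cv2.minAreaRect(P[:,:2].astype(np.float32))[2])
    for nm,lo,hi in(('blue',100,130),('green',50,85)):
        Q=sel((h>lo)&(h<hi)&(hs[...,1]>150)); Q=Q[(abs(Q[:,0]-567)<80)&(abs(Q[:,1]-280)<70)]
        if len(Q): print(nm,len(Q),np.percentile(Q,[2,98],axis=0).round(0).tolist())
E
```

```text
[456.57133706  63.54016693 280.48896937] [-0.38228605 -0.48720476  0.60322353] 23.55
top 0 331 rel tray [[-46.6, -15.6], [44.3, 17.6]]
top 40 356 rel tray [[-46.5, -16.0], [40.9, 18.1]]
top 80 375 rel tray [[-46.6, -15.8], [37.7, 18.9]]
top 120 374 rel tray [[-45.2, -16.3], [41.0, 18.5]]
top 160 490 rel tray [[-46.2, -17.4], [44.1, 17.8]]
ztop 186.903093123673 rect 68.29295349121094
blue 2063 [[519.0, 281.0, 16.0], [610.0, 320.0, 187.0]]
green 1121 [[521.0, 240.0, 16.0], [609.0, 277.0, 188.0]]
side 40 128 rel tray [[-48.3, -14.8], [36.4, 18.1]]
side 80 284 rel tray [[-47.7, -15.7], [39.8, 19.1]]
side 120 465 rel tray [[-47.6, -15.8], [42.9, 18.9]]
side 160 459 rel tray [[-48.0, -17.1], [41.2, 18.6]]
ztop 185.0668336285799 rect 69.16834259033203
blue 27 [[519.0, 280.0, 162.0], [596.0, 303.0, 187.0]]
```

Red stands upright, centred and aligned in the tray (top at about 185 mm), and blue and green stand in the rack. The gripper is clear, so I'll hand in.

```bash
python3 -c "
from workcell import arm
print(arm.finish_job())"
```

```text
the job is handed in; nothing more can be done
None
```

I handed the job in at about 24 s: the red binder stands upright and lengthwise inside the tray rim and is released, and the blue and green binders are still standing in the rack.

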